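# Clamp a seal coupon on the infrared crystal with the slip-clutch knob

### The job

A seal coupon lies ready on the crystal of the infrared spectrometer. Swing the pressure arm over it, fully home against its stop, then turn the knob on the arm clockwise until its slip clutch clicks, stop at the first or second click (more clicks overload the crystal), and let go, leaving the coupon clamped where it lies. Leave the spare coupon, the jars and the code reader alone.

Things in the scene. Friction and masses are not known exactly. Their poses are not given: they have to be found in the camera images.
- spectrometer: Bench infrared spectrometer, white and grey housing 250 x 210 x 98 mm high, fixed on the bench (position and yaw vary). Origin: centre of its underside, bench height. Its x axis runs from its front (blue band) to its back, z up. In its frame the crystal is at (-30, 0, 106) mm and the pillar's axis at (+50, 0) mm.
- crystal (a point): Centre of the crystal face, flush in the steel stage plate on the housing's lid, 106 mm above the bench.
- pillar (a point): Point on the vertical axis on which the pressure arm swings, at the top of its hub (hub 30 mm in diameter, ends 160 mm above the bench).
- swing_arm (a joint): Swing of the pressure arm about the pillar, rad. 0 = fully home over the crystal, against its stop, the arm pointing from the pillar to the housing's front. It grows as the arm swings aside, anticlockwise seen from above (towards the housing's -y side), up to 1.5; so it closes clockwise. Friction of about 1.5 N at the knob; it stays where it is left.
- bar (a point): Mid-length of the arm's top face: a grey bar 24 mm wide, 142 to 156 mm above the bench, ending in a round boss of 28 mm diameter under the knob. The knob's axis is 80 mm from the pillar's axis.
- knob_grip (a point): Point on the vertical axis of the knob at the arm's free end, 184 mm above the bench, the height to grip. The knob is a black fluted cylinder of 44 mm diameter with a steel cap, 166 to 198 mm above the bench, and keeps its height. The point turns with the knob. Held while the arm swings, the knob turns on the arm unless the hand turns with the arm. It stays where it is left.
- collar (a point): Centre of the dark collar of 32 mm diameter under the knob (157 to 165 mm above the bench), need not be touched; this point is fixed to the arm. Clockwise seen from above, the knob drives the ram down a few mm per turn; from the start to the first click it takes a third of a turn to one turn, so two to four grasps. The first 0.7 rad always runs free.
- ram: Steel ram under the knob, a 10 mm rod with a flat foot of 20 mm diameter; it slides down out of the arm without turning. Origin: centre of the foot's lower face, at the start 1 to 5 mm above the coupon's top. The first click leaves 70 to 100 N on the coupon, the second up to 120 N; further ones hammer the screw on, past 125 N, and may chip the crystal. Noisy poses do not show the click; the torque does.
- coupon: Orange seal-material coupon, 24 x 24 x 6 mm, 10 g, lying loose on the crystal, within about 1 mm of its centre. Origin: centre of its underside. Turning the knob takes about 0.4 N m, rising to 0.5 as the ram loads the coupon; then the clutch slips, and in each click (0.26 rad of knob) the torque at the hand falls by 0.15 N m or more, then climbs again.
- spare: A second, equal orange coupon lying loose on the lid of the housing near its front left corner, to be left alone. Origin: centre of its underside, 98 mm above the bench.
- jar_a: Amber sample jar with a red cap, 48 mm diameter, 84 mm high, on the bench at the left of the housing, to be left alone. Origin: centre of its underside.
- jar_b: A second such jar, to be left alone. Origin: centre of its underside.
- reader: Black hand-held code reader lying on its side on the bench at the right of the housing, about 155 x 85 x 34 mm, to be left alone. Origin: near its middle, on its underside.

How it is judged:
On the way, in this order (a step that is already met when the one before it is completed fails the run):
1. the pressure arm is fully home over the coupon (value of joint swing_arm below 0.03 rad and horizontal distance between ram and crystal below 0.003 m and horizontal distance between coupon and crystal below 0.0035 m), for 0.2 s.
2. the knob has been turned until the clutch slips: the ram presses the coupon with more than 62 N (all of step 1 and contact force between ram and coupon above 62 N), for 0.2 s.
At the end, for the whole second after the job is handed in: The arm is home (within 0.03 rad of its stop, the ram within 3 mm of the crystal's centre), the coupon lies flat on the crystal within 3.5 mm of its centre and at rest, and the released ram presses it with 62 to 125 N, which is the load left by the first two clicks (all of step 2 and contact force between ram and coupon below 125 N and linear speed of coupon below 0.01 m/s and angle between coupon's own z axis and vertical below 0.1 rad); the robot touches nothing.
It fails at once if the ram is driven on to more than 125 N, after some three to five clicks: the crystal is overloaded (contact force between ram and coupon above 125 N).
It fails at once if the coupon is knocked from its place (distance of coupon from where it was at the start of the episode above 0.0035 m).
It fails at once if the code reader is shoved or tipped over (distance of reader from where it was at the start of the episode above 0.02 m or angle between reader's own z axis and vertical above 0.25 rad).
It fails at once if the spare coupon is shoved or tipped over (distance of spare from where it was at the start of the episode above 0.02 m or angle between spare's own z axis and vertical above 0.25 rad).
It fails at once if a sample jar is shoved or tipped over (distance of any of jar_a, jar_b from where it was at the start of the episode above 0.02 m or angle between any of jar_a, jar_b's own z axis and vertical above 0.25 rad).
It also fails if it takes over 72 s, if anything falls off the work surface, if the arm or the gripper's body presses on something with over 40 N, if the wrist force passes 120 N, or if a joint passes its speed limit or range.

### The arm

A 6-joint arm with a two-finger parallel gripper is mounted at the origin on the work surface. World frame = base frame: x ahead of the robot, y to its left, z up, the work surface at z = 0. Lengths are in m, angles in rad, forces in N, time in s.
With the tool pointing down it reaches from about 0.35 to 0.975 m from the base axis. Payload 17.4 kg.
Tool frame: the origin (TCP) lies at the very end of the fingers, on their centre line; the grasp point (between the pads) lies 19 mm behind it; z points along the fingers, y is the line along which they close (so a half turn about z gives the same grasp; the last joint's range is limited). The gripper opens to 85 mm and grips with 20 to 120 N. Pads are 22 mm wide; open, the fingers measure 114 mm over their backs; the gripper's body (76 mm by 85 mm) begins 54 mm behind the grasp point. The pads swing forward as they close: fully open they stand 13 mm farther back than shut.
Start: joints at [-1.175, 0.116, 1.442, -0, 1.584, -0.038], TCP at [0.284, -0.612, 0.231] pointing down, gripper open.
Joint ranges: [-2.83, 2.83], [-0.83, 2.19], [0.07, 2.5], [-1.14, 4.28], [0.01, 3], [-2.97, 2.97]. Speed limits (rad/s): [1.89, 1.89, 2.22, 3.14, 3.14, 3.14].

### API

Orientations are given as a unit quaternion [x, y, z, w].
In Python, from workcell import readout, imaging, job_done gives the robot as it stands.
- The arm moves only by the tool arm_command, never from a script. Its argument "series" is a list of rows, each a list of 4 numbers: the shift along the world's x, y, z normalised to -1 to 1, where 1 is 0.4 m, then the turn about the world's z normalised to -1 to 1, where 1 is 0.5 rad. A call has exactly 10 rows; each row is the pose to reach, as a shift and turn from the pose commanded when the call began; what a row does not reach only later rows make up. A row lasts 1/12 s, in which the tool goes at most 41.7 mm and 7.16 degrees, less where a joint would pass 70% of its speed; a pose out of reach is approached as far as the arm can. A call with a number of a shift or a turn outside -1 to 1 is refused whole. A call with a gripper value outside its range is refused whole. "hand" is the closure, from 0 (fully open) to 1 (shut), set as the call begins (left out, the last holds). The fingers move at their own pace and stop on an object; the grip force is fixed at half the most. Time passes only in rows, so rows that repeat a pose let the fingers close, or fill a call up. It gives the time, the measured TCP pose, the force, the opening and the grip force at its end, in the units of the state.
- readout.read_state(): the state, without advancing time (a new reading comes with each control period).
- imaging.read_camera(name): name is "side" or "top" or "wrist"; returns a dict with "color" (420x560x3 uint8, red, green, blue), "fx", "fy", "cx", "cy" (pixels), "rvec" (rotation vector, rad) and "tvec" (3), from world to camera coordinates, as OpenCV has them. Camera axes: x right, y down, z forward; pixel columns grow to the right and rows downward; lengths in m; the calibration is good to about 2 mm. A picture is of the moment at which its call begins. There is no depth.
- job_done(): hands the job in; it is judged then, once.
The state is a dict: "time": time; "joint_positions": joint angles; "qd": joint speeds; "joint_torque": joint torques, N m; "tcp_pos": TCP position; "tool_rot": TCP orientation; "wrist_force": force on the tool from outside, world axes, zero at the start; "wrist_torque": the same for the moment, N m; "width": finger opening in m; "grasp_force": force on a finger pad.
Only numpy, scipy, OpenCV 4.12 (cv2) and the standard library are available. Lean on these libraries where they do the work, as an engineer would, in place of code of your own. Each camera call takes 0.05 s, during which the arm holds its last target. There are 200 camera calls.

## Working session

There is one attempt and no reset: what is moved stays moved. The work goes in short steps, Python scripts to look and compute and a tool call to move; the robot and the scene stay as the last step left them, time stands still between calls to the robot, and variables do not carry over. Pictures are saved under pics/ and viewed, at most 10 in all, crops included, and the job is handed in when it is done.

Besides the shell and the picture viewer there is one more tool, called in YAML: its name, and indented under it one key for each argument. arm_command: Moves the arm, as the interface text tells. Its arguments: {"type":"object","properties":{"series":{"type":"array","items":{"type":"array","items":{"type":"number"}}},"hand":{"type":"number"}},"required":["series"]}

```bash
mkdir -p pics; ls; cat > h.py <<'E'
import numpy as np,cv2
from workcell import readout,imaging,job_done
def cam(n,f=None):
    c=imaging.read_camera(n)
    if f: cv2.imwrite('pics/'+f,c['color'][:,:,::-1])
    c['R']=cv2.Rodrigues(np.array(c['rvec'],float))[0]; c['t']=np.array(c['tvec'],float).ravel(); return c
def ray(c,u,v):
    d=c['R'].T@np.array([(u-c['cx'])/c['fx'],(v-c['cy'])/c['fy'],1]); return -c['R'].T@c['t'],d/np.linalg.norm(d)
def plane(c,u,v,z):
    o,d=ray(c,u,v); return o+d*(z-o[2])/d[2]
def tri(r1,r2):
    (o1,d1),(o2,d2)=r1,r2
    s=np.linalg.lstsq(np.stack([d1,-d2],1),o2-o1,rcond=None)[0]
    a,b=o1+s[0]*d1,o2+s[1]*d2; return (a+b)/2,np.linalg.norm(a-b)
def proj(c,p):
    q=c['R']@np.array(p)+c['t']; return c['fx']*q[0]/q[2]+c['cx'],c['fy']*q[1]/q[2]+c['cy']
E
python3 - <<'E'
from h import *
for n in ['top','side']:
    c=cam(n,n+'0.png'); print(n,-c['R'].T@c['t'],c['R'][2],c['fx'])
s=readout.read_state(); print(s)
E
```

```text
pics
top [0.51629412 0.01721529 0.92439092] [ 0.06766295  0.01458513 -0.99760162] 437.4706188383764
side [0.20790592 0.44937949 0.71658461] [ 0.46673569 -0.51670309 -0.71775742] 423.4203489753195
{'time': 0.1, 'joint_positions': array([-1.17479710e+00,  1.16439782e-01,  1.44219769e+00,  3.20753833e-05,
        1.58397638e+00, -3.78049912e-02]), 'qd': array([ 1.04092384e-03, -9.91451198e-04, -2.83951361e-03, -1.07202550e-04,
        4.28997780e-05, -2.48338132e-03]), 'joint_torque': array([ 3.21563879e-03, -7.33662128e+01, -6.33785748e+01,  1.08502475e-04,
        5.28554170e-03, -5.08810751e-05]), 'tcp_pos': array([ 0.28365412, -0.61232758,  0.23063528]), 'tool_rot': array([ 9.76568646e-01,  2.15205527e-01, -7.51783514e-05, -5.05286090e-04]), 'wrist_force': array([ 0.19189321,  0.02196464, -0.85803143]), 'wrist_torque': array([-0.01584754,  0.02471364,  0.03464732]), 'grasp_force': 0.0, 'width': 0.08526187545110135}
```

View pics/top0.png

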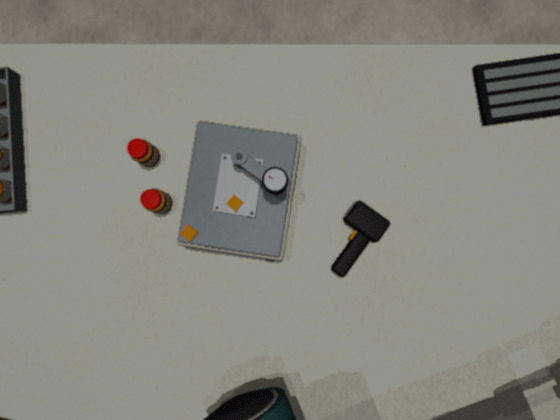

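View pics/side0.png

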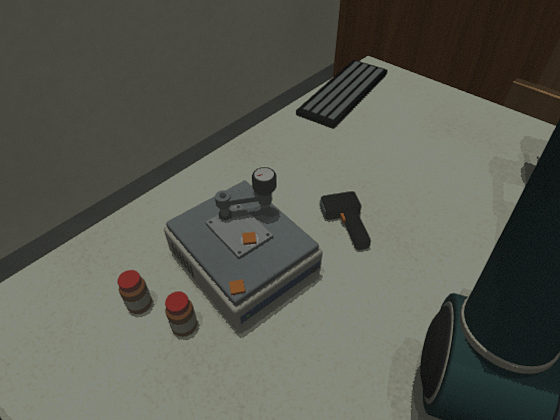

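The top view shows the hub at (239,157), the knob cap at (275,180), the coupon at (235,203) and the spare at (189,233). In the side view the hub is at (222,197), the cap at (264,173) and the coupon at (250,238).

```bash
cat >> h.py <<'E'
def blob(m,near,r):
    n,_,st,ce=cv2.connectedComponentsWithStats(m.astype(np.uint8))
    k=[i for i in range(1,n) if st[i,4]>15 and np.hypot(*(ce[i]-near))<r]
    k=max(k,key=lambda i:st[i,4]); return ce[k],st[k]
def orange(c,near,r=12):
    a=c['color'].astype(int); return blob((a[...,0]-a[...,2]>90)&(a[...,1]>60),near,r)
def white(c,near,r=12,th=150):
    a=c['color'].astype(int); return blob(a.min(2)>th,near,r)
E
python3 - <<'E'
from h import *
t=cam('top');s=cam('side')
ot,st=orange(t,(235,203));os_,ss=orange(s,(250,238));print('coupon',ot,st,os_,ss)
print(tri(ray(t,*ot),ray(s,*os_)),plane(t,*ot,.112),plane(s,*os_,.112))
for th in (120,150,170):
  try:
    wt,a=white(t,(275,180),th=th);ws,b=white(s,(264,173),th=th);print('cap',wt,a,ws,b,tri(ray(t,*wt),ray(s,*ws)),plane(t,*wt,.198),plane(s,*ws,.198))
  except Exception as e: print(th,e)
print('hub',tri(ray(t,239,157),ray(s,222,196)),plane(t,239,157,.16))
T=cv2.resize(t['color'][110:275,165:315],None,fx=3.5,fy=3.5,interpolation=2)
S=cv2.resize(s['color'][150:260,190:300],None,fx=3,fy=3,interpolation=2)
cv2.imwrite('pics/crop.png',np.hstack([T[:560],]) [:,:,::-1]);cv2.imwrite('pics/crops.png',S[:,:,::-1])
E
```

```text
coupon [234.3015873  202.61904762] [227 196  15  15 126] [245.71428571 238.        ] [243 234   9   8  21]
(array([0.59195232, 0.11215298, 0.10892955]), np.float64(0.006985739663683718)) [0.58896314 0.10955116 0.112     ] [0.59297873 0.11577489 0.112     ]
cap [274.77218935 179.15680473] [265 169  21  21 338] [264.00869565 174.8       ] [255 169  18  11 115] (array([0.6215531 , 0.03275547, 0.19669423]), np.float64(0.0006493378114111696)) [0.62110643 0.03252696 0.198     ] [0.62079821 0.03396904 0.198     ]
150 max() iterable argument is empty
170 max() iterable argument is empty
hub (array([0.66737762, 0.09828001, 0.15909562]), np.float64(0.0037932010004526995)) [0.66571886 0.09693298 0.16      ]
```

View pics/crop.png

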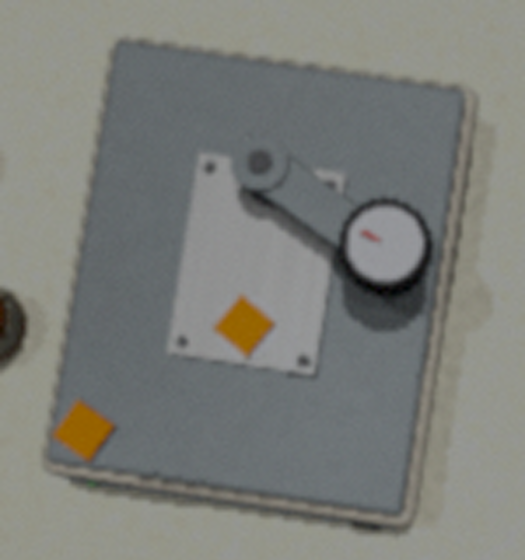

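Triangulated positions:

| Point | x | y | z |
|---|---|---|---|
| Pillar | 0.667 | 0.097 | 0.159 |
| Cap | 0.621 | 0.033 | 0.197 |
| Coupon | 0.590 | 0.110 | 0.11 |

The pillar-to-knob distance is 79 mm and pillar-to-coupon is 79 mm, both against 80 expected. Swing is about 1.1 rad. I'll move above the knob while turning the tool anticlockwise, which leaves a lot of clockwise travel.

arm_command:
  series:
    - [0.0,0.0,0.1,0.25]
    - [0.05,0.1,0.25,0.5]
    - [0.1,0.2,0.25,0.75]
    - [0.15,0.3,0.25,1]
    - [0.2,0.4,0.25,1]
    - [0.25,0.5,0.25,1]
    - [0.3,0.6,0.25,1]
    - [0.35,0.7,0.25,1]
    - [0.4,0.8,0.25,1]
    - [0.42,0.85,0.25,1]
  hand: 0

```text
time: 1.03
tcp_pos: [0.4416, -0.293, 0.3313]
tool_rot: [0.893, 0.45, 0.0, 0.0]
wrist_force: [1.4, -0.3, -0.5]
width: 0.0852
grasp_force: 0.0
```

arm_command:
  series:
    - [0.05,0.1,0,0.25]
    - [0.1,0.2,0,0.5]
    - [0.15,0.3,0,0.75]
    - [0.2,0.4,0,1]
    - [0.25,0.5,0,1]
    - [0.3,0.6,0,1]
    - [0.34,0.65,0,1]
    - [0.38,0.7,0,1]
    - [0.42,0.76,0,1]
    - [0.42,0.76,0,1]

```text
time: 1.87
tcp_pos: [0.6109, 0.0128, 0.33]
tool_rot: [0.753, 0.658, -0.0, -0.001]
wrist_force: [-0.8, 0.2, 0.2]
width: 0.0854
grasp_force: 0.0
```

arm_command:
  series:
    - [0,0,0,0.25]
    - [0,0,0,0.5]
    - [0,0,0,0.75]
    - [0,0,0,1]
    - [0,0,0,1]
    - [0,0,0,1]
    - [0,0,0,1]
    - [0,0,0,1]
    - [0,0,0,1]
    - [0,0,0,1]

```text
time: 2.7
tcp_pos: [0.6092, 0.0091, 0.3313]
tool_rot: [0.568, 0.823, -0.0, 0.0]
wrist_force: [-0.2, 0.7, 0.1]
width: 0.0857
grasp_force: 0.0
```

arm_command:
  series:
    - [0.03,0.06,0,0.25]
    - [0.03,0.06,0,0.5]
    - [0.03,0.06,0,0.75]
    - [0.03,0.06,0,1]
    - [0.03,0.06,0,1]
    - [0.03,0.06,0,1]
    - [0.03,0.06,0,1]
    - [0.03,0.06,0,1]
    - [0.03,0.06,0,1]
    - [0.03,0.06,0,1]

```text
time: 3.53
tcp_pos: [0.6212, 0.0331, 0.3313]
tool_rot: [0.347, 0.938, -0.0, -0.0]
wrist_force: [0.5, -0.7, 0.1]
width: 0.0857
grasp_force: 0.0
```

```bash
python3 - <<'E'
from h import *
c=cam('wrist','w1.png'); print(-c['R'].T@c['t'],c['R'][2]); print(proj(c,(.6213,.0328,.198)),proj(c,(.667,.097,.16)))
np.save('w1.npy',c,allow_pickle=True)
s=readout.read_state();print(s['joint_positions'],s['tcp_pos'],s['wrist_torque'])
E
```

```text
[0.55776605 0.08726165 0.47392114] [ 0.24190982 -0.20874489 -0.9475786 ]
(np.float64(278.20534739497094), np.float64(198.34168868015254)) (np.float64(360.4982728452651), np.float64(179.675624736478))
[ 1.21803915e-02 -7.78317347e-03  1.41019012e+00  2.12070423e-05
  1.73910178e+00 -8.49747848e-01] [0.62125832 0.03307549 0.33129641] [ 0.01986071 -0.00796534  0.0331443 ]
```

View pics/w1.png

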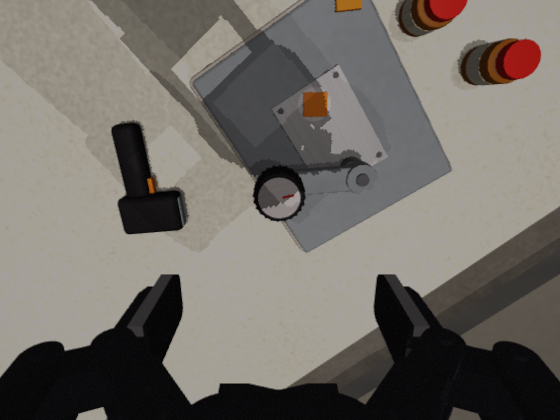

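arm_command:
  series:
    - [0,0,0,0.25]
    - [0,0,0,0.5]
    - [0,0,0,0.75]
    - [0,0,0,1]
    - [0,0,0,1]
    - [0,0,0,1]
    - [0,0,0,1]
    - [0,0,0,1]
    - [0,0,0,1]
    - [0,0,0,1]

```text
time: 4.42
tcp_pos: [0.6212, 0.0331, 0.3312]
tool_rot: [0.104, 0.995, 0.0, -0.0]
wrist_force: [-0.4, 0.2, -1.0]
width: 0.0854
grasp_force: 0.0
```

arm_command:
  series:
    - [0,0,0,0.25]
    - [0,0,0,0.5]
    - [0,0,0,0.75]
    - [0,0,0,1]
    - [0,0,0,1]
    - [0,0,0,1]
    - [0,0,0,1]
    - [0,0,0,1]
    - [0,0,0,1]
    - [0,0,0,1]

```text
time: 5.25
tcp_pos: [0.6212, 0.0331, 0.3313]
tool_rot: [-0.145, 0.989, 0.0, -0.0]
wrist_force: [-0.2, -0.3, 0.0]
width: 0.0853
grasp_force: 0.0
```

arm_command:
  series:
    - [0,0,0,0.25]
    - [0,0,0,0.5]
    - [0,0,0,0.75]
    - [0,0,0,1]
    - [0,0,0,1]
    - [0,0,0,1]
    - [0,0,0,1]
    - [0,0,0,1]
    - [0,0,0,1]
    - [0,0,0,1]

```text
time: 6.08
tcp_pos: [0.6213, 0.0331, 0.3312]
tool_rot: [-0.385, 0.923, -0.0, -0.0]
wrist_force: [0.5, 0.4, 0.1]
width: 0.0854
grasp_force: 0.0
```

```bash
python3 - <<'E'
from h import *
c=cam('wrist','w2.png'); print(-c['R'].T@c['t']); print(proj(c,(.6213,.0328,.198)),proj(c,(.667,.097,.16)))
np.save('w2.npy',c,allow_pickle=True)
s=readout.read_state();print(s['joint_positions'],s['tcp_pos'],s['wrist_torque'])
E
```

```text
[ 0.56235925 -0.02484904  0.47390082]
(np.float64(276.11657739372305), np.float64(197.20360124376458)) (np.float64(288.62891358376874), np.float64(258.85514397925544))
[ 1.22285595e-02 -7.73823244e-03  1.41018321e+00 -2.79438323e-05
  1.73916767e+00 -2.34970939e+00] [0.62124835 0.03309128 0.3312728 ] [-0.00882763 -0.00654341  0.0224136 ]
```

View pics/w2.png

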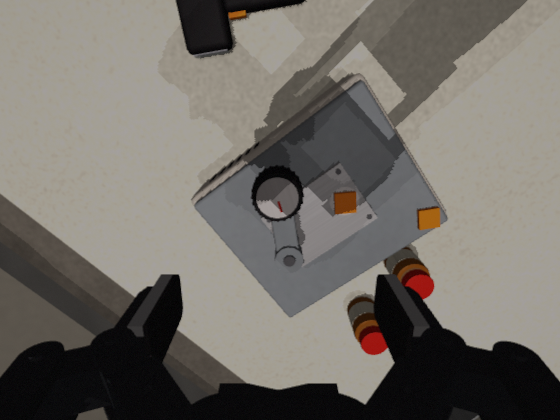

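The wrist views agree with the top and side measurements:

| View | Cap | Hub | Coupon |
|---|---|---|---|
| w1 | (279,199) | (361,180) | (315,104) |
| w2 | (277,197) | (289,259) | (345,202) |

Next I triangulate and work out the swing geometry.

```bash
python3 - <<'E'
from h import *
a=np.load('w1.npy',allow_pickle=True).item();b=np.load('w2.npy',allow_pickle=True).item()
oa,_=orange(a,(315,104));ob,_=orange(b,(345,202))
for n,p,q in [('cap',(279,198.5),(277,196.5)),('hub',(361.5,180),(289,259.5)),('coup',oa,ob)]: print(n,p,q,*tri(ray(a,*p),ray(b,*q)))
for k in np.linspace(0,1,11):  # arc in norm units
    th=np.radians(234.5-63.6*k); P=np.array([.667,.097])+.08*np.array([np.cos(th),np.sin(th)])
    if k==0:P0=P
    print(k,(P-P0)/.4,-1.11*k/.5)
E
```

```text
cap (279, 198.5) (277, 196.5) [0.6212245  0.03309148 0.19736811] 0.0015045469893047408
hub (361.5, 180) (289, 259.5) [0.66724321 0.09749143 0.16092427] 0.000588324842351072
coup [308.11764706  95.64705882] [350.44827586 211.06896552] [0.58218061 0.10719965 0.14851173] 0.012328458171496316
0.0 [0. 0.] -0.0
0.1 [-0.01732196  0.01386758] -0.22200000000000003
0.2 [-0.03300113  0.02956866] -0.44400000000000006
0.30000000000000004 [-0.04684452  0.04690997] -0.6660000000000001
0.4 [-0.05868172  0.06567805] -0.8880000000000001
0.5 [-0.06836703  0.0856419 ] -1.11
0.6000000000000001 [-0.07578123  0.10655576] -1.3320000000000003
0.7000000000000001 [-0.08083307  0.12816222] -1.5540000000000003
0.8 [-0.08346036  0.15019533] -1.7760000000000002
0.9 [-0.08363076  0.17238386] -1.9980000000000002
1.0 [-0.08134217  0.19445472] -2.22
```

arm_command:
  series:
    - [0,0,-0.05,0.25]
    - [0,0,-0.1,0.5]
    - [0,0,-0.15,0.7]
    - [0,0,-0.2,0.7]
    - [0,0,-0.25,0.7]
    - [0,0,-0.26,0.7]
    - [0,0,-0.26,0.7]
    - [0,0,-0.26,0.7]
    - [0,0,-0.26,0.7]
    - [0,0,-0.26,0.7]

```text
time: 6.97
tcp_pos: [0.6217, 0.0331, 0.2288]
tool_rot: [-0.541, 0.841, -0.001, 0.001]
wrist_force: [0.5, -0.7, -0.7]
width: 0.0855
grasp_force: 0.0
```

arm_command:
  series:
    - [0,0,-0.03,0]
    - [0,0,-0.06,0]
    - [0,0,-0.09,0]
    - [0,0,-0.12,0]
    - [0,0,-0.145,0]
    - [0,0,-0.16,0]
    - [0,0,-0.16,0]
    - [0,0,-0.16,0]
    - [0,0,-0.16,0]
    - [0,0,-0.16,0]

```text
time: 7.8
tcp_pos: [0.6215, 0.0331, 0.164]
tool_rot: [-0.541, 0.841, -0.0, 0.0]
wrist_force: [0.6, 0.2, 0.2]
width: 0.0855
grasp_force: 0.0
```

arm_command:
  series:
    - [0,0,0,0]
    - [0,0,0,0]
    - [0,0,0,0]
    - [0,0,0,0]
    - [0,0,0,0]
    - [0,0,0,0]
    - [0,0,0,0]
    - [0,0,0,0]
    - [0,0,0,0]
    - [0,0,0,0]
  hand: 1

```text
time: 8.63
tcp_pos: [0.6213, 0.0331, 0.1637]
tool_rot: [-0.541, 0.841, -0.0, 0.0]
wrist_force: [-2.0, 0.4, 5.8]
width: 0.0431
grasp_force: 60.6
```

Gripped at 43 mm, so I start the swing along the arc, turning the hand with the arm.

arm_command:
  series:
    - [-0.0087,0.0067,0,-0.111]
    - [-0.0173,0.0139,0,-0.222]
    - [-0.0254,0.0215,0,-0.333]
    - [-0.033,0.0296,0,-0.444]
    - [-0.0402,0.038,0,-0.555]
    - [-0.0468,0.0469,0,-0.666]
    - [-0.053,0.0561,0,-0.777]
    - [-0.0587,0.0657,0,-0.888]
    - [-0.0587,0.0657,0,-0.888]
    - [-0.0587,0.0657,0,-0.888]

```text
time: 9.47
tcp_pos: [0.5982, 0.0596, 0.1637]
tool_rot: [-0.343, 0.939, -0.0, 0.001]
wrist_force: [4.1, 3.5, 5.2]
width: 0.0426
grasp_force: 60.5
```

```bash
python3 - <<'E'
from h import *
s=readout.read_state();print(s['joint_positions'],s['tcp_pos'],s['wrist_force'],s['wrist_torque'])
for k in np.arange(.4,1.06,.05):
    th=np.radians(234.5-63.6*k); P=np.array([.667,.0972])+.08*np.array([np.cos(th),np.sin(th)])
    if k==.4:P0=P
    print(round(k,2),P,(P-P0)/.4,-2.22*(k-.4))
E
```

```text
[ 5.67499165e-02 -1.88895367e-02  1.69108588e+00  2.71842650e-04
  1.46782277e+00 -2.21423820e+00] [0.59822907 0.05960552 0.16374578] [4.1083476  3.47038476 5.24050988] [ 0.61774963 -0.69947142 -0.06778602]
0.4 [0.59707108 0.05834198] [0. 0.] -0.0
0.45 [0.59502318 0.06228098] [-0.00511973  0.0098475 ] -0.11099999999999999
0.5 [0.59319695 0.06632752] [-0.00968531  0.01996384] -0.22199999999999998
0.55 [0.59159801 0.07046913] [-0.01368268  0.03031787] -0.3330000000000001
0.6 [0.59023127 0.07469306] [-0.01709952  0.04087771] -0.44399999999999995
0.65 [0.58910095 0.07898631] [-0.01992531  0.05161083] -0.5549999999999998
0.7 [0.58821054 0.08333565] [-0.02215135  0.06248417] -0.6659999999999999
0.75 [0.58756276 0.08772768] [-0.02377079  0.07346426] -0.777
0.8 [0.58715962 0.09214889] [-0.02477864  0.08451727] -0.8879999999999999
0.85 [0.58700236 0.09658565] [-0.0251718   0.09560918] -0.9989999999999998
0.9 [0.58709146 0.1010243 ] [-0.02494904  0.10670581] -1.1099999999999999
0.95 [0.58742665 0.10545118] [-0.02411107  0.117773  ] -1.2209999999999996
1.0 [0.5880069  0.10985265] [-0.02266045  0.12877666] -1.3319999999999999
1.05 [0.58883041 0.11421515] [-0.02060167  0.13968291] -1.4429999999999996
```

arm_command:
  series:
    - [-0.0051,0.0098,0,-0.111]
    - [-0.0097,0.02,0,-0.222]
    - [-0.0137,0.0303,0,-0.333]
    - [-0.0171,0.0409,0,-0.444]
    - [-0.0199,0.0516,0,-0.555]
    - [-0.0222,0.0625,0,-0.666]
    - [-0.0238,0.0735,0,-0.777]
    - [-0.0248,0.0845,0,-0.888]
    - [-0.0248,0.0845,0,-0.888]
    - [-0.0248,0.0845,0,-0.888]

```text
time: 10.3
tcp_pos: [0.5886, 0.0933, 0.1637]
tool_rot: [-0.128, 0.992, -0.0, 0.001]
wrist_force: [6.6, 2.7, 5.3]
width: 0.0428
grasp_force: 60.5
```

arm_command:
  series:
    - [0,0.0055,0,-0.055]
    - [-0.0004,0.0111,0,-0.111]
    - [-0.0003,0.0166,0,-0.166]
    - [-0.0002,0.0222,0,-0.222]
    - [0.0003,0.0277,0,-0.277]
    - [0.0007,0.0333,0,-0.333]
    - [0.0014,0.0388,0,-0.388]
    - [0.0016,0.041,0,-0.41]
    - [0.0016,0.041,0,-0.41]
    - [0.0016,0.041,0,-0.41]

```text
time: 11.13
tcp_pos: [0.5893, 0.1092, 0.1637]
tool_rot: [-0.026, 1.0, -0.0, 0.001]
wrist_force: [6.9, 0.7, 4.3]
width: 0.0427
grasp_force: 60.6
```

```bash
python3 - <<'E'
from h import *
s=readout.read_state();print(s['joint_positions'],s['tcp_pos'],s['wrist_force'],s['wrist_torque'])
E
```

```text
[ 1.40950855e-01 -2.30767757e-02  1.69521411e+00 -4.47908982e-04
  1.46752153e+00 -1.48088696e+00] [0.58933225 0.10924645 0.16374152] [6.94093885 0.68713413 4.30033768] [ 0.04320353 -1.05500799  0.02063675]
```

Not at the stop yet, since there's no rise in force. Next I creep on along the arc and ease the radial pull.

arm_command:
  series:
    - [0.001,0.0015,0,-0.01]
    - [0.0015,0.003,0,-0.02]
    - [0.002,0.0045,0,-0.03]
    - [0.0025,0.006,0,-0.04]
    - [0.003,0.0075,0,-0.05]
    - [0.003,0.0075,0,-0.05]
    - [0.003,0.0075,0,-0.05]
    - [0.003,0.0075,0,-0.05]
    - [0.003,0.0075,0,-0.05]
    - [0.003,0.0075,0,-0.05]

```text
time: 11.97
tcp_pos: [0.5896, 0.1097, 0.1637]
tool_rot: [-0.012, 1.0, -0.002, -0.0]
wrist_force: [-4.7, -20.9, 9.3]
width: 0.0426
grasp_force: 61.6
```

The stop is reached: about 21 N and only 0.5 mm of travel. I back off slightly to a light bias and start turning clockwise. The first click can't come before about 2.09 rad.

arm_command:
  series:
    - [-0.001,-0.003,0,0]
    - [-0.001,-0.003,0,-0.12]
    - [-0.001,-0.003,0,-0.24]
    - [-0.001,-0.003,0,-0.36]
    - [-0.001,-0.003,0,-0.48]
    - [-0.001,-0.003,0,-0.6]
    - [-0.001,-0.003,0,-0.7]
    - [-0.001,-0.003,0,-0.8]
    - [-0.001,-0.003,0,-0.9]
    - [-0.001,-0.003,0,-1]

```text
time: 12.8
tcp_pos: [0.5896, 0.1098, 0.1637]
tool_rot: [0.236, 0.972, -0.001, 0.0]
wrist_force: [-0.7, -9.4, 7.4]
width: 0.0429
grasp_force: 61.0
```

```bash
cat > r.py <<'E'
from h import *
s=readout.read_state();p=s['tool_rot'];print('yaw',2*np.arctan2(p[1],p[0])%(2*np.pi),'q6',s['joint_positions'][5],s['tcp_pos'],'F',s['wrist_force'],'M',s['wrist_torque'],'tau6',s['joint_torque'][5],s['time'])
E
python3 r.py
```

```text
yaw 2.6648836925859163 q6 -0.951008454526986 [0.58957375 0.10978989 0.16372909] F [-0.6524485  -9.36017223  7.39956396] M [-1.69264577 -0.00747411  0.38477307] tau6 -1.1985014006495476 12.8
```

arm_command:
  series:
    - [0,0,0,-0.1]
    - [0,0,0,-0.2]
    - [0,0,0,-0.3]
    - [0,0,0,-0.4]
    - [0,0,0,-0.5]
    - [0,0,0,-0.6]
    - [0,0,0,-0.7]
    - [0,0,0,-0.8]
    - [0,0,0,-0.9]
    - [0,0,0,-1]

```text
time: 13.63
tcp_pos: [0.5898, 0.11, 0.1637]
tool_rot: [0.469, 0.883, -0.001, 0.001]
wrist_force: [2.2, -8.1, 7.6]
width: 0.0426
grasp_force: 61.0
```

```bash
python3 r.py
```

```text
yaw 2.165053689374537 q6 -0.45107042365670197 [0.58975175 0.11001132 0.16372882] F [ 2.23997411 -8.05151426  7.56790376] M [-1.40253528 -0.30830605  0.42610481] tau6 -1.195923127233982 13.6333
```

Mz is about 0.4 N m, as expected for the free run. I continue to 1.9 rad.

arm_command:
  series:
    - [0,0,0,-0.1]
    - [0,0,0,-0.2]
    - [0,0,0,-0.3]
    - [0,0,0,-0.4]
    - [0,0,0,-0.5]
    - [0,0,0,-0.6]
    - [0,0,0,-0.7]
    - [0,0,0,-0.8]
    - [0,0,0,-0.9]
    - [0,0,0,-1]

```text
time: 14.47
tcp_pos: [0.59, 0.1101, 0.1637]
tool_rot: [0.673, 0.74, -0.0, 0.001]
wrist_force: [4.4, -8.0, 5.8]
width: 0.0426
grasp_force: 61.1
```

```bash
python3 r.py
```

```text
yaw 1.6650397290432193 q6 0.048947477687503606 [0.58996525 0.1100687  0.16373361] F [ 4.37885797 -7.96565145  5.8431089 ] M [-1.26376119 -0.73964005  0.40256496] tau6 -1.1918975785374641 14.4667
```

arm_command:
  series:
    - [0,0,0,-0.08]
    - [0,0,0,-0.16]
    - [0,0,0,-0.24]
    - [0,0,0,-0.32]
    - [0,0,0,-0.4]
    - [0,0,0,-0.48]
    - [0,0,0,-0.56]
    - [0,0,0,-0.64]
    - [0,0,0,-0.72]
    - [0,0,0,-0.8]

```text
time: 15.3
tcp_pos: [0.5902, 0.1101, 0.1638]
tool_rot: [0.806, 0.591, 0.0, 0.001]
wrist_force: [5.4, -7.4, 4.3]
width: 0.0427
grasp_force: 61.2
```

```bash
python3 r.py
```

```text
yaw 1.2655043108165547 q6 0.4484615695344422 [0.590181   0.11005448 0.16375925] F [ 5.39573211 -7.37947659  4.32987385] M [-1.22351932 -1.04876118  0.406996  ] tau6 -0.8701802976429462 15.3
```

arm_command:
  series:
    - [0,0,0,-0.024]
    - [0,0,0,-0.048]
    - [0,0,0,-0.072]
    - [0,0,0,-0.096]
    - [0,0,0,-0.12]
    - [0,0,0,-0.144]
    - [0,0,0,-0.168]
    - [0,0,0,-0.192]
    - [0,0,0,-0.216]
    - [0,0,0,-0.24]

```text
time: 16.13
tcp_pos: [0.5902, 0.11, 0.1637]
tool_rot: [0.84, 0.543, 0.0, 0.001]
wrist_force: [7.0, -7.6, 4.9]
width: 0.0426
grasp_force: 61.2
```

```bash
python3 r.py
```

```text
yaw 1.1468516722937985 q6 0.5670782074675036 [0.59020984 0.11002173 0.16373329] F [ 7.01914297 -7.64048496  4.8690485 ] M [-1.28511342 -1.14132546  0.40353618] tau6 0.022842240286991 16.1333
```

arm_command:
  series:
    - [0,0,0,-0.024]
    - [0,0,0,-0.048]
    - [0,0,0,-0.072]
    - [0,0,0,-0.096]
    - [0,0,0,-0.12]
    - [0,0,0,-0.144]
    - [0,0,0,-0.168]
    - [0,0,0,-0.192]
    - [0,0,0,-0.216]
    - [0,0,0,-0.24]

```text
time: 16.97
tcp_pos: [0.5903, 0.11, 0.1638]
tool_rot: [0.871, 0.491, 0.0, 0.001]
wrist_force: [7.5, -7.8, 4.5]
width: 0.0426
grasp_force: 61.2
```

```bash
python3 r.py
```

```text
yaw 1.0268438459886513 q6 0.6870844805700087 [0.59026949 0.10998991 0.16375713] F [ 7.54354261 -7.82346186  4.50857234] M [-1.36350379 -1.32413896  0.42913167] tau6 0.02334693563170731 16.9667
```

arm_command:
  series:
    - [0,0,0,-0.024]
    - [0,0,0,-0.048]
    - [0,0,0,-0.072]
    - [0,0,0,-0.096]
    - [0,0,0,-0.12]
    - [0,0,0,-0.144]
    - [0,0,0,-0.168]
    - [0,0,0,-0.192]
    - [0,0,0,-0.216]
    - [0,0,0,-0.24]

```text
time: 17.8
tcp_pos: [0.5903, 0.11, 0.1637]
tool_rot: [0.899, 0.438, 0.001, 0.001]
wrist_force: [7.4, -8.4, 3.3]
width: 0.0428
grasp_force: 61.2
```

```bash
python3 r.py
```

```text
yaw 0.9068489429396943 q6 0.8070682820750016 [0.59031141 0.10995706 0.1637494 ] F [ 7.42670648 -8.38765201  3.29044874] M [-1.36571472 -1.38830778  0.41036089] tau6 0.023918183287605643 17.8
```

arm_command:
  series:
    - [0,0,0,-0.024]
    - [0,0,0,-0.048]
    - [0,0,0,-0.072]
    - [0,0,0,-0.096]
    - [0,0,0,-0.12]
    - [0,0,0,-0.144]
    - [0,0,0,-0.168]
    - [0,0,0,-0.192]
    - [0,0,0,-0.216]
    - [0,0,0,-0.24]

```text
time: 18.63
tcp_pos: [0.5904, 0.1099, 0.1638]
tool_rot: [0.924, 0.383, 0.001, 0.001]
wrist_force: [7.8, -8.3, 3.0]
width: 0.0424
grasp_force: 61.2
```

```bash
python3 r.py
```

```text
yaw 0.7867766587753203 q6 0.9270835573498886 [0.59036021 0.10989475 0.16375471] F [ 7.81728871 -8.25088553  2.99444758] M [-1.43000368 -1.42548645  0.39103237] tau6 0.02420717035420239 18.6333
```

arm_command:
  series:
    - [0,0,0,-0.024]
    - [0,0,0,-0.048]
    - [0,0,0,-0.072]
    - [0,0,0,-0.096]
    - [0,0,0,-0.12]
    - [0,0,0,-0.144]
    - [0,0,0,-0.168]
    - [0,0,0,-0.192]
    - [0,0,0,-0.216]
    - [0,0,0,-0.24]

```text
time: 19.47
tcp_pos: [0.5904, 0.1098, 0.1637]
tool_rot: [0.945, 0.327, 0.001, 0.002]
wrist_force: [8.9, -8.2, 3.9]
width: 0.0426
grasp_force: 61.2
```

```bash
python3 r.py
```

```text
yaw 0.6667912790836812 q6 1.0470434770308976 [0.59039505 0.10984506 0.16374467] F [ 8.92215633 -8.24759299  3.89095593] M [-1.59534889 -1.43444328  0.42744429] tau6 0.02442866563796997 19.4667
```

arm_command:
  series:
    - [0,0,0,-0.024]
    - [0,0,0,-0.048]
    - [0,0,0,-0.072]
    - [0,0,0,-0.096]
    - [0,0,0,-0.12]
    - [0,0,0,-0.144]
    - [0,0,0,-0.168]
    - [0,0,0,-0.192]
    - [0,0,0,-0.216]
    - [0,0,0,-0.24]

```text
time: 20.3
tcp_pos: [0.5904, 0.1098, 0.1638]
tool_rot: [0.963, 0.27, 0.001, 0.002]
wrist_force: [8.9, -9.9, 3.7]
width: 0.0431
grasp_force: 61.2
```

```bash
python3 r.py
```

```text
yaw 0.5467189930601922 q6 1.1670491710449373 [0.59043801 0.10978252 0.16376152] F [ 8.85946121 -9.85691893  3.71383506] M [-1.59877526 -1.54446175  0.3901196 ] tau6 0.024452138459309936 20.3
```

arm_command:
  series:
    - [0,0,0,-0.024]
    - [0,0,0,-0.048]
    - [0,0,0,-0.072]
    - [0,0,0,-0.096]
    - [0,0,0,-0.12]
    - [0,0,0,-0.144]
    - [0,0,0,-0.168]
    - [0,0,0,-0.192]
    - [0,0,0,-0.216]
    - [0,0,0,-0.24]

```text
time: 21.13
tcp_pos: [0.5905, 0.1097, 0.1638]
tool_rot: [0.977, 0.212, 0.001, 0.002]
wrist_force: [9.3, -10.5, 3.6]
width: 0.0426
grasp_force: 61.1
```

```bash
python3 r.py
```

```text
yaw 0.42669565318935815 q6 1.2870661605542066 [0.5904528  0.1097331  0.16376079] F [  9.3071883  -10.49542575   3.63801125] M [-1.70194112 -1.55921407  0.41384174] tau6 0.024514042306691408 21.1333
```

arm_command:
  series:
    - [0,0,0,-0.024]
    - [0,0,0,-0.048]
    - [0,0,0,-0.072]
    - [0,0,0,-0.096]
    - [0,0,0,-0.12]
    - [0,0,0,-0.144]
    - [0,0,0,-0.168]
    - [0,0,0,-0.192]
    - [0,0,0,-0.216]
    - [0,0,0,-0.24]

```text
time: 21.97
tcp_pos: [0.5905, 0.1097, 0.1638]
tool_rot: [0.988, 0.153, 0.001, 0.002]
wrist_force: [9.6, -8.8, 3.3]
width: 0.0425
grasp_force: 61.1
```

```bash
python3 r.py
```

```text
yaw 0.3066257082783472 q6 1.4070818703489099 [0.59047007 0.10966759 0.16376278] F [ 9.56550263 -8.8208584   3.26217993] M [-1.74947589 -1.52225887  0.36808907] tau6 0.024396709632128477 21.9667
```

arm_command:
  series:
    - [0,0,0,-0.024]
    - [0,0,0,-0.048]
    - [0,0,0,-0.072]
    - [0,0,0,-0.096]
    - [0,0,0,-0.12]
    - [0,0,0,-0.12]
    - [0,0,0,-0.12]
    - [0,0,0,-0.12]
    - [0,0,0,-0.12]
    - [0,0,0,-0.12]

```text
time: 22.8
tcp_pos: [0.5905, 0.1097, 0.1638]
tool_rot: [0.992, 0.123, 0.001, 0.001]
wrist_force: [9.4, -10.3, 4.8]
width: 0.0426
grasp_force: 61.4
```

```bash
python3 r.py
```

```text
yaw 0.24697094046477944 q6 1.4667175297023785 [0.5904566  0.10966288 0.1637914 ] F [  9.44411428 -10.29031897   4.78406133] M [-1.72935925 -1.55118767  0.25629061] tau6 0.15225105453282595 22.8
```

arm_command:
  series:
    - [0,0,0,-0.024]
    - [0,0,0,-0.048]
    - [0,0,0,-0.072]
    - [0,0,0,-0.096]
    - [0,0,0,-0.12]
    - [0,0,0,-0.144]
    - [0,0,0,-0.168]
    - [0,0,0,-0.192]
    - [0,0,0,-0.216]
    - [0,0,0,-0.24]

```text
time: 23.63
tcp_pos: [0.5905, 0.1096, 0.1637]
tool_rot: [0.998, 0.063, 0.001, 0.001]
wrist_force: [9.0, -11.1, 3.4]
width: 0.0429
grasp_force: 61.4
```

```bash
python3 r.py
```

```text
yaw 0.12660086331743514 q6 1.5870751744037623 [0.59047415 0.10958002 0.16374371] F [  8.96513842 -11.06733618   3.38381139] M [-1.92919201 -1.58572013  0.33069289] tau6 0.023897853679955006 23.6333
```

The torque reading dipped (0.26 at dwell, then 0.33). I'll check the knob mark in case the pads are slipping, and the ram as well.

```bash
python3 - <<'E'
from h import *
c=cam('wrist'); s=cam('side')
print('cap centre',proj(c,(.590,.1097,.198)),'176deg',proj(c,(.590-.018,.111,.198)))
u,v=map(int,proj(s,(.590,.11,.14)));print(u,v)
S=cv2.resize(s['color'][v-35:v+35,u-35:u+35],(420,420),interpolation=2)
W=c['color'][0:420,100:460]
cv2.imwrite('pics/chk.png',np.hstack([W,S])[:,:,::-1])
E
```

```text
cap centre (np.float64(279.3388745341818), np.float64(320.50312871233825)) 176deg (np.float64(270.3212670075394), np.float64(357.89275907916993))
248 227
```

View pics/chk.png

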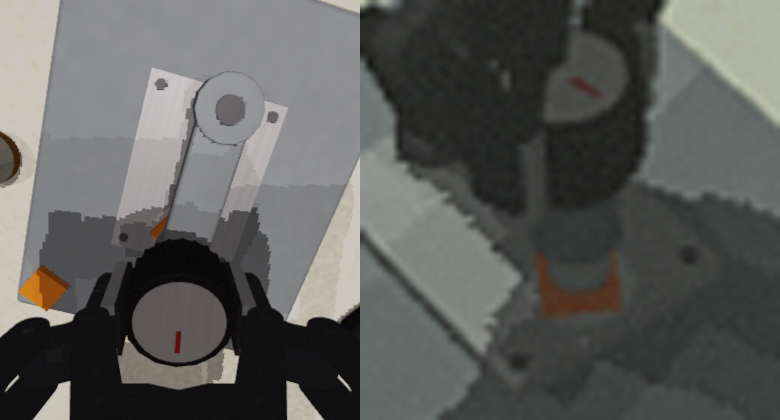

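The mark is where it should be (directly down in the wrist view, within about 10°), so there's no slip in the hand. The arm is home and the ram foot is at the coupon. The dip may be the first click, so I dwell to separate stopping from clicking, then take a tiny step.

arm_command:
  series:
    - [0,0,0,0]
    - [0,0,0,0]
    - [0,0,0,0]
    - [0,0,0,0]
    - [0,0,0,0]
    - [0,0,0,0]
    - [0,0,0,0]
    - [0,0,0,0]
    - [0,0,0,0]
    - [0,0,0,0]

```text
time: 24.57
tcp_pos: [0.5905, 0.1096, 0.1638]
tool_rot: [0.998, 0.063, 0.001, 0.001]
wrist_force: [10.2, -11.7, 4.3]
width: 0.0426
grasp_force: 61.4
```

```bash
python3 r.py
```

```text
yaw 0.12689556540610156 q6 1.5867327411038015 [0.59047968 0.10960123 0.16376581] F [ 10.21218933 -11.71239073   4.31996791] M [-1.87936086 -1.5382361   0.15450896] tau6 0.13791851699352264 24.5667
```

arm_command:
  series:
    - [0,0,0,0]
    - [0,0,0,-0.01]
    - [0,0,0,-0.02]
    - [0,0,0,-0.03]
    - [0,0,0,-0.04]
    - [0,0,0,-0.05]
    - [0,0,0,-0.06]
    - [0,0,0,-0.07]
    - [0,0,0,-0.08]
    - [0,0,0,-0.09]

```text
time: 25.4
tcp_pos: [0.5905, 0.1096, 0.1638]
tool_rot: [0.999, 0.041, 0.001, 0.001]
wrist_force: [9.6, -12.0, 4.2]
width: 0.0425
grasp_force: 61.4
```

```bash
python3 r.py
```

```text
yaw 0.08197565955837728 q6 1.6316887179385082 [0.59045894 0.10957628 0.16376103] F [  9.57160962 -12.04798241   4.17318298] M [-1.89999145 -1.63165149  0.38309703] tau6 0.24690477177500725 25.4
```

Dwelling relaxes the reading, so the dip isn't proof of a click. I continue in fine continuous steps, and stopping at the first clear drop stays within two clicks either way.

arm_command:
  series:
    - [0,0,0,-0.012]
    - [0,0,0,-0.024]
    - [0,0,0,-0.036]
    - [0,0,0,-0.048]
    - [0,0,0,-0.06]
    - [0,0,0,-0.072]
    - [0,0,0,-0.084]
    - [0,0,0,-0.096]
    - [0,0,0,-0.108]
    - [0,0,0,-0.12]

```text
time: 26.23
tcp_pos: [0.5905, 0.1096, 0.1638]
tool_rot: [1.0, 0.011, 0.001, 0.001]
wrist_force: [9.2, -12.0, 4.1]
width: 0.0427
grasp_force: 61.4
```

```bash
python3 r.py
```

```text
yaw 0.02184229600101569 q6 1.6917958520695588 [0.59046967 0.10955408 0.1637682 ] F [  9.1625253  -12.04456884   4.07184734] M [-1.96300501 -1.55243882  0.42300613] tau6 0.2147765038534999 26.2333
```

arm_command:
  series:
    - [0,0,0,-0.012]
    - [0,0,0,-0.024]
    - [0,0,0,-0.036]
    - [0,0,0,-0.048]
    - [0,0,0,-0.06]
    - [0,0,0,-0.072]
    - [0,0,0,-0.084]
    - [0,0,0,-0.096]
    - [0,0,0,-0.108]
    - [0,0,0,-0.12]

```text
time: 27.07
tcp_pos: [0.5904, 0.1095, 0.1638]
tool_rot: [1.0, -0.019, 0.001, 0.001]
wrist_force: [9.6, -11.5, 4.0]
width: 0.0429
grasp_force: 61.3
```

```bash
python3 r.py
```

```text
yaw 6.245043920880441 q6 1.751778330120286 [0.59044881 0.10953546 0.1637633 ] F [  9.5606354  -11.49229101   4.03202717] M [-1.96037166 -1.55346808  0.43199838] tau6 0.21465915720909834 27.0667
```

arm_command:
  series:
    - [0,0,0,-0.012]
    - [0,0,0,-0.024]
    - [0,0,0,-0.036]
    - [0,0,0,-0.048]
    - [0,0,0,-0.06]
    - [0,0,0,-0.072]
    - [0,0,0,-0.084]
    - [0,0,0,-0.096]
    - [0,0,0,-0.108]
    - [0,0,0,-0.12]

```text
time: 27.9
tcp_pos: [0.5905, 0.1095, 0.1637]
tool_rot: [0.999, -0.049, 0.001, 0.001]
wrist_force: [9.5, -11.2, 3.9]
width: 0.0427
grasp_force: 61.3
```

```bash
python3 r.py
```

```text
yaw 6.184998111646368 q6 1.8117844441168343 [0.5904528  0.10949513 0.16374063] F [  9.46276222 -11.20337205   3.88569675] M [-2.07516077 -1.47597875  0.39039843] tau6 0.2143377810716629 27.9
```

arm_command:
  series:
    - [0,0,0,-0.012]
    - [0,0,0,-0.024]
    - [0,0,0,-0.036]
    - [0,0,0,-0.048]
    - [0,0,0,-0.06]
    - [0,0,0,-0.072]
    - [0,0,0,-0.084]
    - [0,0,0,-0.096]
    - [0,0,0,-0.108]
    - [0,0,0,-0.12]

```text
time: 28.73
tcp_pos: [0.5905, 0.1095, 0.1637]
tool_rot: [0.997, -0.079, 0.001, 0.001]
wrist_force: [9.0, -10.9, 4.3]
width: 0.0427
grasp_force: 61.3
```

```bash
python3 r.py
```

```text
yaw 6.12496857829755 q6 1.871800452198709 [0.59046089 0.10946106 0.16374938] F [  9.00183311 -10.85378971   4.26575634] M [-2.02846475 -1.53812622  0.3726452 ] tau6 0.2141994796693325 28.7333
```

Checking tau6 against speed, tau6 + 2.65·qd6 = 0.405 N m on every moving sample. That makes it a noise-free torque reading: constant so far, so no load and no click yet. I'll step faster until it rises.

```bash
cat > r.py <<'E'
from h import *
s=readout.read_state();p=s['tool_rot'];q=s['qd'][5]
print('yaw %.3f q6 %.3f qd6 %.4f tau6 %.4f E %.4f Mz %.3f'%(2*np.arctan2(p[1],p[0]),s['joint_positions'][5],q,s['joint_torque'][5],s['joint_torque'][5]+2.65*q,s['wrist_torque'][2]),s['wrist_force'].round(1))
E
```

arm_command:
  series:
    - [0,0,0,-0.024]
    - [0,0,0,-0.048]
    - [0,0,0,-0.072]
    - [0,0,0,-0.096]
    - [0,0,0,-0.12]
    - [0,0,0,-0.144]
    - [0,0,0,-0.168]
    - [0,0,0,-0.192]
    - [0,0,0,-0.216]
    - [0,0,0,-0.24]

```text
time: 29.57
tcp_pos: [0.5905, 0.1094, 0.1637]
tool_rot: [0.99, -0.139, 0.001, 0.001]
wrist_force: [8.4, -13.6, 4.8]
width: 0.0423
grasp_force: 61.2
```

```bash
python3 r.py
```

```text
yaw -0.279 q6 1.992 qd6 0.1441 tau6 0.0222 E 0.4040 Mz 0.424 [  8.4 -13.6   4.8]
```

arm_command:
  series:
    - [0,0,0,-0.024]
    - [0,0,0,-0.048]
    - [0,0,0,-0.072]
    - [0,0,0,-0.096]
    - [0,0,0,-0.12]
    - [0,0,0,-0.144]
    - [0,0,0,-0.168]
    - [0,0,0,-0.192]
    - [0,0,0,-0.216]
    - [0,0,0,-0.24]

```text
time: 30.4
tcp_pos: [0.5904, 0.1094, 0.1637]
tool_rot: [0.98, -0.198, 0.002, 0.001]
wrist_force: [8.6, -12.7, 4.8]
width: 0.0427
grasp_force: 61.2
```

```bash
python3 r.py
```

```text
yaw -0.399 q6 2.112 qd6 0.1429 tau6 0.0217 E 0.4003 Mz 0.414 [  8.6 -12.7   4.8]
```

arm_command:
  series:
    - [0,0,0,-0.03]
    - [0,0,0,-0.06]
    - [0,0,0,-0.09]
    - [0,0,0,-0.12]
    - [0,0,0,-0.15]
    - [0,0,0,-0.18]
    - [0,0,0,-0.21]
    - [0,0,0,-0.24]
    - [0,0,0,-0.27]
    - [0,0,0,-0.3]

```text
time: 31.23
tcp_pos: [0.5904, 0.1093, 0.1638]
tool_rot: [0.963, -0.271, 0.002, 0.001]
wrist_force: [7.4, -13.9, 3.5]
width: 0.0427
grasp_force: 61.2
```

```bash
python3 r.py
```

```text
yaw -0.549 q6 2.262 qd6 0.1795 tau6 -0.0673 E 0.4083 Mz 0.445 [  7.4 -13.9   3.5]
```

arm_command:
  series:
    - [0,0,0,-0.024]
    - [0,0,0,-0.048]
    - [0,0,0,-0.072]
    - [0,0,0,-0.096]
    - [0,0,0,-0.12]
    - [0,0,0,-0.144]
    - [0,0,0,-0.168]
    - [0,0,0,-0.192]
    - [0,0,0,-0.216]
    - [0,0,0,-0.24]

```text
time: 32.07
tcp_pos: [0.5904, 0.1093, 0.1638]
tool_rot: [0.945, -0.328, 0.002, 0.001]
wrist_force: [8.5, -13.7, 5.4]
width: 0.0425
grasp_force: 61.2
```

```bash
python3 r.py
```

```text
yaw -0.669 q6 2.382 qd6 0.1451 tau6 0.0371 E 0.4217 Mz 0.383 [  8.5 -13.7   5.4]
```

The torque has begun to rise (+0.015), so loading has started at 3.8 rad turned.

arm_command:
  series:
    - [0,0,0,-0.024]
    - [0,0,0,-0.048]
    - [0,0,0,-0.072]
    - [0,0,0,-0.096]
    - [0,0,0,-0.12]
    - [0,0,0,-0.144]
    - [0,0,0,-0.168]
    - [0,0,0,-0.192]
    - [0,0,0,-0.216]
    - [0,0,0,-0.24]

```text
time: 32.9
tcp_pos: [0.5903, 0.1092, 0.1638]
tool_rot: [0.923, -0.384, 0.002, 0.001]
wrist_force: [6.7, -14.2, 5.9]
width: 0.0427
grasp_force: 61.3
```

```bash
python3 r.py
```

```text
yaw -0.789 q6 2.502 qd6 0.1426 tau6 0.0458 E 0.4238 Mz 0.448 [  6.7 -14.2   5.9]
```

arm_command:
  series:
    - [0,0,0,-0.024]
    - [0,0,0,-0.048]
    - [0,0,0,-0.072]
    - [0,0,0,-0.096]
    - [0,0,0,-0.12]
    - [0,0,0,-0.144]
    - [0,0,0,-0.168]
    - [0,0,0,-0.192]
    - [0,0,0,-0.216]
    - [0,0,0,-0.24]

```text
time: 33.73
tcp_pos: [0.5903, 0.1092, 0.1638]
tool_rot: [0.899, -0.439, 0.002, 0.001]
wrist_force: [8.4, -14.8, 4.9]
width: 0.0428
grasp_force: 61.3
```

```bash
python3 r.py
```

```text
yaw -0.909 q6 2.622 qd6 0.1427 tau6 0.0544 E 0.4326 Mz 0.452 [  8.4 -14.8   4.9]
```

Rising steadily at about 0.009 per 0.12 rad, so the click should come after roughly 0.9 rad more. I finish this grasp, then let go, rewind and regrip.

arm_command:
  series:
    - [0,0,0,-0.04]
    - [0,0,0,-0.08]
    - [0,0,0,-0.12]
    - [0,0,0,-0.16]
    - [0,0,0,-0.2]
    - [0,0,0,-0.24]
    - [0,0,0,-0.28]
    - [0,0,0,-0.32]
    - [0,0,0,-0.36]
    - [0,0,0,-0.4]

```text
time: 34.57
tcp_pos: [0.5902, 0.1092, 0.1638]
tool_rot: [0.85, -0.527, 0.002, 0.001]
wrist_force: [6.0, -14.7, 6.3]
width: 0.0428
grasp_force: 61.4
```

```bash
python3 r.py
```

```text
yaw -1.109 q6 2.822 qd6 0.2405 tau6 -0.1864 E 0.4510 Mz 0.431 [  6.  -14.7   6.3]
```

arm_command:
  series:
    - [0,0,0,0.04]
    - [0,0,0,0.04]
    - [0,0,0,0.04]
    - [0,0,0,0.04]
    - [0,0,0,0.04]
    - [0,0,0,0.04]
    - [0,0,0,0.04]
    - [0,0,0,0.04]
    - [0,0,0,0.04]
    - [0,0,0,0.04]
  hand: 0

```text
time: 35.4
tcp_pos: [0.5893, 0.1114, 0.1633]
tool_rot: [0.855, -0.518, -0.0, -0.0]
wrist_force: [0.6, -0.8, 0.1]
width: 0.0854
grasp_force: 0.0
```

```bash
python3 r.py; python3 -c "
from h import *
print(readout.read_state()['tcp_pos'])"
```

```text
yaw -1.089 q6 2.804 qd6 -0.0014 tau6 -0.0014 E -0.0053 Mz -0.061 [ 0.6 -0.8  0.1]
[0.58927929 0.11140029 0.16326365]
```

arm_command:
  series:
    - [0.001,-0.003,0,0.2]
    - [0.001,-0.003,0,0.4]
    - [0.001,-0.003,0,0.6]
    - [0.001,-0.003,0,0.8]
    - [0.001,-0.003,0,1]
    - [0.001,-0.003,0,1]
    - [0.001,-0.003,0,1]
    - [0.001,-0.003,0,1]
    - [0.001,-0.003,0,1]
    - [0.001,-0.003,0,1]

```text
time: 36.23
tcp_pos: [0.5897, 0.1101, 0.1633]
tool_rot: [0.957, -0.291, 0.0, 0.0]
wrist_force: [-0.4, 0.6, -0.8]
width: 0.0852
grasp_force: 0.0
```

arm_command:
  series:
    - [0,0,0,0.2]
    - [0,0,0,0.4]
    - [0,0,0,0.6]
    - [0,0,0,0.8]
    - [0,0,0,1]
    - [0,0,0,1]
    - [0,0,0,1]
    - [0,0,0,1]
    - [0,0,0,1]
    - [0,0,0,1]

```text
time: 37.07
tcp_pos: [0.5897, 0.1102, 0.1632]
tool_rot: [0.999, -0.045, -0.0, -0.0]
wrist_force: [0.8, -0.2, 0.2]
width: 0.0851
grasp_force: 0.0
```

arm_command:
  series:
    - [0,0,0,0.2]
    - [0,0,0,0.4]
    - [0,0,0,0.6]
    - [0,0,0,0.8]
    - [0,0,0,1]
    - [0,0,0,1]
    - [0,0,0,1]
    - [0,0,0,1]
    - [0,0,0,1]
    - [0,0,0,1]

```text
time: 37.9
tcp_pos: [0.5897, 0.1102, 0.1633]
tool_rot: [0.979, 0.203, -0.0, -0.0]
wrist_force: [0.1, -0.3, 0.2]
width: 0.0854
grasp_force: 0.0
```

arm_command:
  series:
    - [0,0,0,0]
    - [0,0,0,0]
    - [0,0,0,0]
    - [0,0,0,0]
    - [0,0,0,0]
    - [0,0,0,0]
    - [0,0,0,0]
    - [0,0,0,0]
    - [0,0,0,0]
    - [0,0,0,0]
  hand: 1

```text
time: 38.73
tcp_pos: [0.5901, 0.1095, 0.1639]
tool_rot: [0.979, 0.204, 0.0, 0.001]
wrist_force: [1.2, -6.3, 4.0]
width: 0.0429
grasp_force: 61.1
```

arm_command:
  series:
    - [0,0,0,-0.024]
    - [0,0,0,-0.048]
    - [0,0,0,-0.072]
    - [0,0,0,-0.096]
    - [0,0,0,-0.12]
    - [0,0,0,-0.144]
    - [0,0,0,-0.168]
    - [0,0,0,-0.192]
    - [0,0,0,-0.216]
    - [0,0,0,-0.24]

```text
time: 39.57
tcp_pos: [0.5901, 0.1095, 0.1639]
tool_rot: [0.99, 0.144, 0.001, 0.001]
wrist_force: [1.3, -6.2, 3.9]
width: 0.0425
grasp_force: 61.0
```

```bash
python3 r.py
```

```text
yaw 0.290 q6 1.423 qd6 0.1421 tau6 0.0761 E 0.4526 Mz 0.512 [ 1.3 -6.2  3.9]
```

arm_command:
  series:
    - [0,0,0,-0.024]
    - [0,0,0,-0.048]
    - [0,0,0,-0.072]
    - [0,0,0,-0.096]
    - [0,0,0,-0.12]
    - [0,0,0,-0.144]
    - [0,0,0,-0.168]
    - [0,0,0,-0.192]
    - [0,0,0,-0.216]
    - [0,0,0,-0.24]

```text
time: 40.4
tcp_pos: [0.5901, 0.1095, 0.1639]
tool_rot: [0.996, 0.085, 0.001, 0.001]
wrist_force: [1.9, -7.1, 4.7]
width: 0.0427
grasp_force: 61.0
```

```bash
python3 r.py
```

```text
yaw 0.170 q6 1.543 qd6 0.1442 tau6 0.0853 E 0.4674 Mz 0.442 [ 1.9 -7.1  4.7]
```

arm_command:
  series:
    - [0,0,0,-0.024]
    - [0,0,0,-0.048]
    - [0,0,0,-0.072]
    - [0,0,0,-0.096]
    - [0,0,0,-0.12]
    - [0,0,0,-0.144]
    - [0,0,0,-0.168]
    - [0,0,0,-0.192]
    - [0,0,0,-0.216]
    - [0,0,0,-0.24]

```text
time: 41.23
tcp_pos: [0.5901, 0.1095, 0.1639]
tool_rot: [1.0, 0.025, 0.001, 0.001]
wrist_force: [0.5, -6.8, 4.5]
width: 0.0428
grasp_force: 61.0
```

```bash
python3 r.py
```

```text
yaw 0.050 q6 1.663 qd6 0.1432 tau6 0.0945 E 0.4739 Mz 0.455 [ 0.5 -6.8  4.5]
```

arm_command:
  series:
    - [0,0,0,-0.024]
    - [0,0,0,-0.048]
    - [0,0,0,-0.072]
    - [0,0,0,-0.096]
    - [0,0,0,-0.12]
    - [0,0,0,-0.144]
    - [0,0,0,-0.168]
    - [0,0,0,-0.192]
    - [0,0,0,-0.216]
    - [0,0,0,-0.24]

```text
time: 42.07
tcp_pos: [0.5901, 0.1095, 0.164]
tool_rot: [0.999, -0.035, 0.001, 0.001]
wrist_force: [1.2, -6.4, 4.1]
width: 0.0424
grasp_force: 61.0
```

```bash
python3 r.py
```

```text
yaw -0.070 q6 1.783 qd6 0.1427 tau6 0.1031 E 0.4813 Mz 0.443 [ 1.2 -6.4  4.1]
```

arm_command:
  series:
    - [0,0,0,-0.024]
    - [0,0,0,-0.048]
    - [0,0,0,-0.072]
    - [0,0,0,-0.096]
    - [0,0,0,-0.12]
    - [0,0,0,-0.144]
    - [0,0,0,-0.168]
    - [0,0,0,-0.192]
    - [0,0,0,-0.216]
    - [0,0,0,-0.24]

```text
time: 42.9
tcp_pos: [0.5901, 0.1095, 0.164]
tool_rot: [0.995, -0.095, 0.001, 0.001]
wrist_force: [0.4, -5.9, 4.6]
width: 0.0424
grasp_force: 61.1
```

```bash
python3 r.py
```

```text
yaw -0.190 q6 1.903 qd6 0.1421 tau6 -0.3253 E 0.0511 Mz 0.048 [ 0.4 -5.9  4.6]
```

A clear click: torque fell from 0.48 to 0.05 N m. I stop there, release and lift straight up.

arm_command:
  series:
    - [0,0,0,0]
    - [0,0,0,0]
    - [0,0,0,0]
    - [0,0,0,0]
    - [0,0,0,0]
    - [0,0,0,0]
    - [0,0,0,0]
    - [0,0,0,0]
    - [0,0,0,0]
    - [0,0,0,0]
  hand: 0

```text
time: 43.73
tcp_pos: [0.5897, 0.1102, 0.1633]
tool_rot: [0.996, -0.094, 0.0, -0.0]
wrist_force: [1.0, -0.0, 0.3]
width: 0.0854
grasp_force: 0.0
```

arm_command:
  series:
    - [0,0,0.03,0]
    - [0,0,0.06,0]
    - [0,0,0.1,0]
    - [0,0,0.15,0]
    - [0,0,0.2,0]
    - [0,0,0.25,0]
    - [0,0,0.3,0]
    - [0,0,0.3,0]
    - [0,0,0.3,0]
    - [0,0,0.3,0]

```text
time: 44.57
tcp_pos: [0.5896, 0.1101, 0.2835]
tool_rot: [0.996, -0.094, 0.0, -0.0]
wrist_force: [-0.0, 0.5, 0.0]
width: 0.0853
grasp_force: 0.0
```

```bash
python3 - <<'E'
from h import *
t=cam('top');s=cam('side');w=cam('wrist')
print(proj(w,(.590,.1095,.198)))
S=cv2.resize(s['color'][160:270,190:300],(420,420),interpolation=2)
cv2.imwrite('pics/end.png',np.hstack([w['color'][:,100:460],S])[:,:,::-1])
E
```

```text
(np.float64(278.81270760515963), np.float64(213.4857247647539))
```

View pics/end.png

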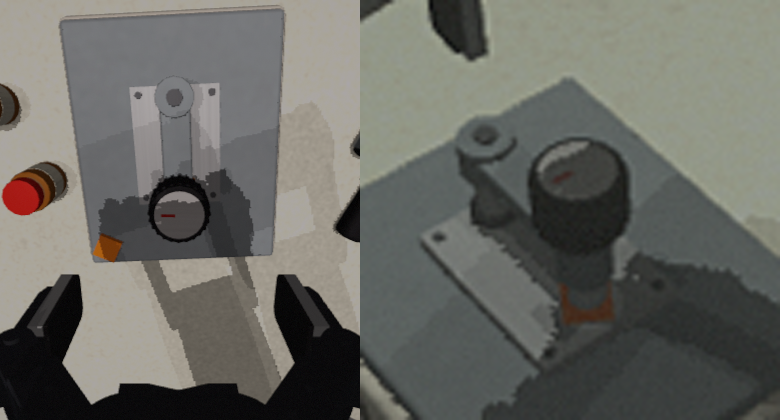

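The arm is home, pointing along the plate to the front with the hub at (174,97) and knob at (179,214). The coupon sits under the ram, the gripper is clear, and the spare and jars are in place.

```bash
python3 -c "
from workcell import job_done
print(job_done())"
```

```text
the job is handed in; nothing more can be done
None
```

I swung the pressure arm home against its stop, turned the knob clockwise to the first clutch click (torque fell from 0.48 to 0.05 N m), released it and handed the job in; no verdict came back, and the clamping force itself was not measured.

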